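Gather the pen fittings in the tray's spout corner, ready to pour

TASK

Pick up the small parts tray by its overhead handle and carry it level, without spilling, until its spout is over the white dish. There tilt it towards the spout corner until all three loose fittings have slid by themselves into that corner (do not push them with the gripper), and finish still holding it tilted and still, ready to pour: the spout over the dish, no more than a hand's breadth above it and not touching it. Leave the dish and the other things on the bench where they are.

Things in the scene. Friction and masses are not known exactly. Their poses are not given: they have to be found in the camera images.
- tray: Loose open metal tray, 170 (x) x 120 (y) x 35 mm high, walls and floor 4 mm, 0.33 to 0.48 kg with contents, standing at any yaw. Origin: centre of the underside; z up out of the tray. A handle bar spans it lengthwise overhead on a flat upright outside each short wall (see tray_handle). Only the corner at +x, +y has walls lowered to 16 mm (24 mm each way) and a spout (see tray_spout).
- tray_handle (a point): Centre of the handle bar, the place to grip; in the tray frame at (0, 0, 90) mm, axes as the tray's. Dark steel bar, flat-sided, 178 mm long (x), 14 mm wide (y: fingers close along y), 24 mm tall; free space below it down to the tray floor.
- tray_spout (a point): Tip of the pouring spout, on top of its bottom; in the tray frame at (100.5, 75.5, 19) mm. The spout is a channel 24 mm wide that sticks out about 22 mm diagonally.
- tray_corner (a point): Inner corner of the tray floor below the spout, where the fittings must gather, on the floor's surface; in the tray frame at (81, 56, 4) mm. The floor is smooth: fittings start to slide at 7 to 12 degrees of tilt, along a wall at up to 20; about 30 degrees equally towards both walls, tipped slowly, gathers them without spilling.
- finial: Loose domed steel pen finial, 18 mm across, 10 mm high, in the tray. Origin: centre of the flat underside.
- nut: Loose six-sided brass nut, 19 mm across the corners, 9 mm high, in the tray. Origin: centre of the underside.
- dish: Loose round white ceramic dish, 100 mm across the rim (76 mm at the foot), 22 mm high, wall 4 mm, 0.25 kg, on the bench on the other side from the tray. Origin: centre of the underside, z up.
- varnish: Bystander: amber varnish bottle, 48 mm across, 85 mm high. Origin: centre of the underside.
- jar: Bystander: glass jar with metal cap, 56 mm across, 60 mm high. Origin: centre of the underside.
- brush: Bystander: flat paint brush, 170 mm long, 9 mm wide, 8 mm high, lying along x on the bench between tray and dish. Origin: its middle, on the underside.
- band: Loose brass pen cap band, a flat ring 20 mm across, 13 mm bore, 8 mm high, in the tray. Origin: centre of the underside, z its axis.

How it is judged (in metres and radians):
On the way:
1. the tray is lifted clear of the bench, level, in the gripper (height (world z) of tray above 0.03 m and angle between tray's own z axis and vertical below 0.2 rad and contact force between the fingers and tray above 1 N), for 0.2 s.
At the end, for the whole second after the job is handed in: Tray held still in the fingers, tilted over 0.2 rad; spout tip within 46 mm (level) of the dish's centre, under 150 mm high; inner corner over 32 mm above the bench, dish untouched; all three fittings at rest, origins within 58 mm of the inner spout corner (angle between tray's own z axis and vertical above 0.2 rad and contact force between the fingers and tray above 1 N and height (world z) of tray_corner above 0.032 m and height (world z) of tray_spout below 0.15 m and horizontal distance between tray_spout and dish below 0.046 m and contact force between tray and dish below 0.1 N and linear speed of each of tray, band, finial, nut below 0.02 m/s and distance between each of band, finial, nut and tray_corner below 0.058 m); the arm keeps its last pose, push and grip.
It fails at once if a fitting leaves the tray (distance between any of band, finial, nut and tray above 0.125 m or z of any of band, finial, nut in the frame of tray above 0.05 m).
It fails at once if the tray is tilted while its spout is still far from the dish (angle between tray's own z axis and vertical above 0.35 rad and horizontal distance between tray_spout and dish above 0.15 m).
It fails at once if the gripper or arm touches a fitting (contact force between any of the fingers, the arm and band above 0.3 N or contact force between any of the fingers, the arm and finial above 0.3 N or contact force between any of the fingers, the arm and nut above 0.3 N).
It fails at once if the dish or a bystander is moved (distance of any of varnish, jar, brush, dish from where it was at the start of the episode above 0.02 m).
It also fails if it takes over 48 s, if anything falls off the work surface, if the arm or the gripper's body presses on something with over 40 N, if the wrist force passes 120 N, or if a joint passes its speed limit or range.

ROBOT

A 6-joint arm with a two-finger parallel gripper is mounted at the origin on the work surface. World frame = base frame: x ahead of the robot, y to its left, z up, the work surface at z = 0. Lengths are in mm, angles in rad, forces in N, time in s.
With the tool pointing down it reaches from about 275 to 775 mm from the base axis. Payload 14.6 kg.
Tool frame: the origin (TCP) lies at the very end of the fingers, on their centre line; the grasp point (between the pads) lies 19 mm behind it; z points along the fingers, y is the line along which they close (so a half turn about z gives the same grasp; the last joint's range is limited). The gripper opens to 85 mm and grips with 20 to 120 N. Pads are 22 mm wide; open, the fingers measure 114 mm over their backs; the gripper's body (76 mm by 85 mm) begins 54 mm behind the grasp point. The pads swing forward as they close: fully open they stand 13 mm farther back than shut.
Start: joints at [-1.442, 0.263, -0.048, 1.259, 0, 1.415], TCP at [146.996, -504.004, 208.578] pointing down, gripper open.
Joint ranges: [-2.65, 2.65], [-0.89, 1.7], [-1.18, 1.37], [-2.13, 2.11], [-1.35, 1.29], [-3.14, 3.14]. Speed limits (rad/s): [1.89, 1.89, 2.57, 2.79, 3.14, 3.14].

INTERFACE

Orientations are given as a unit quaternion [x, y, z, w].
In Python, from workcell import env, camrig gives the robot as it stands (env), with the cameras (camrig). Calls block until the motion is done:
- env.movep(position, orientation): joint-space move of the TCP to a pose.
- env.move_l(position, speed=150, orientation=None): straight line of the TCP; orientation=None keeps the orientation; speed is the mean speed in mm/s.
- env.goto_joints(angles): joint-space move.
- env.command_gripper(opening, effort=None): finger opening in mm; effort is the grip in N (None keeps the last); returns when the fingers have stopped.
- env.sleep(seconds).
- env.solve_ik(position, orientation): joint angles nearest the present ones, or None.
- camrig.grab_frame(name): name is "scene" or "top"; returns the picture (480x640x3 uint8, red, green, blue); there is no depth.
- camrig.get_calibration(name): a dict with "fx", "fy", "cx", "cy" (pixels), "R" (3x3) and "t" (3): a world point X has camera coordinates R X + t. Camera axes: x right, y down, z forward; pixel columns grow to the right and rows downward; lengths in mm; the calibration is good to about 2 mm. A picture is of the moment at which its call begins. get_calibration takes no time and is no camera call.
A pose or a line that the arm cannot do raises env.PlanningError and nothing moves.
- env.sign_off(): hands the job in; it is judged then, once.
Readings, each from a call of its own:
- env.read_time(): time.
- env.read_joint_pos(): joint angles.
- env.read_qd(): joint speeds.
- env.read_effort(): joint torques, N m.
- env.read_tcp_pos(): TCP position.
- env.read_orientation(): TCP orientation.
- env.read_contact_force(): force on the tool from outside, world axes, zero at the start.
- env.read_wrist_torque(): the same for the moment, N m.
- env.read_grip_width(): finger opening in mm.
- env.read_grip_force(): force on a finger pad.
Only numpy, scipy, OpenCV 4.12 (cv2) and the standard library are available. Lean on these libraries where they do the work, as an engineer would, in place of code of your own. Each camera call takes 0.05 s, during which the arm holds its last target. There are 200 camera calls.

## Working session

There is one attempt and no reset: what is moved stays moved. The work goes in short steps, each a Python script; the robot and the scene stay as the last script left them, time stands still between calls to the robot, and variables do not carry over. Pictures are saved under pics/ and viewed, at most 10 in all, crops included, and the job is handed in when it is done.

```bash
mkdir -p pics; python3 - <<'E'
from workcell import env, camrig
import cv2
for n in ("top","scene"):
    cv2.imwrite(f"pics/{n}0.png",camrig.grab_frame(n)[:,:,::-1])
    c=camrig.get_calibration(n);print(n,c)
print(env.read_time(),env.read_orientation())
E
```

```text
top {'fx': 521.5363969941588, 'fy': 521.5363969941588, 'cx': 320.30234653201467, 'cy': 235.48206234239336, 'R': array([[ 0.02053874, -0.99974245, -0.00965388],
       [-0.98692011, -0.01872915, -0.16011847],
       [ 0.15989642,  0.01281624, -0.9870506 ]]), 't': array([  -8.85641904,  531.70975604, 1097.00250745])}
scene {'fx': 446.0201411073105, 'fy': 446.0201411073105, 'cx': 318.74937676752023, 'cy': 239.79528618998202, 'R': array([[-0.78647522,  0.61748412, -0.01304162],
       [ 0.51508311,  0.64410523, -0.56552439],
       [-0.34080216, -0.45148844, -0.82462845]]), 't': array([ 433.37129794, -229.25811769, 1291.01476481])}
0.1 [ 9.89951083e-01  1.41409400e-01  7.57808682e-06 -4.84573580e-04]
```

View pics/top0.png

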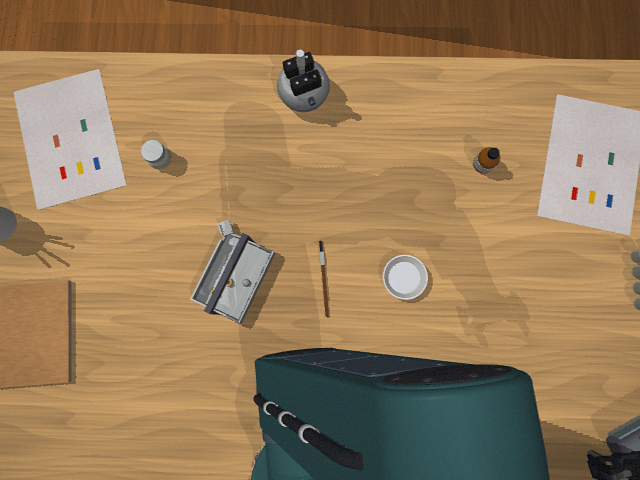

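View pics/scene0.png

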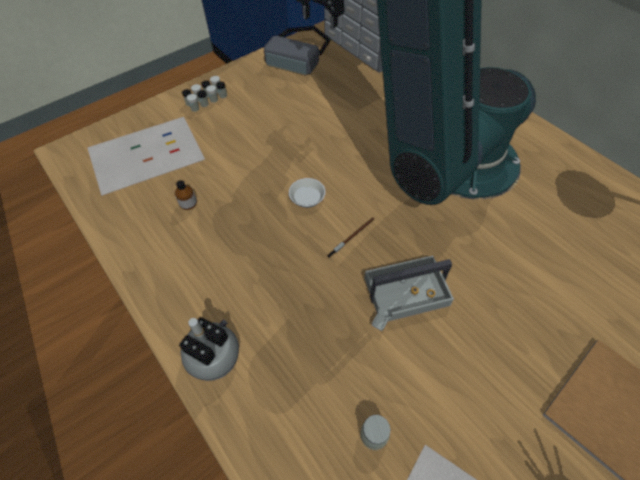

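The top view shows the tray around (232,278) with its spout at (226,228). The dish is at (406,277), the brush at x≈324, the varnish at (488,160) and the jar at (153,153). The scene view has the tray at (410,290), the spout at (380,317) and the dish at (307,194). I'll enlarge the tray in both views.

```bash
python3 - <<'E'
import cv2,numpy as np
a=cv2.imread("pics/top0.png")[210:335,180:290]; b=cv2.imread("pics/scene0.png")[245:345,350:465]
a=cv2.resize(a[:120],(400,436),interpolation=cv2.INTER_CUBIC) if 0 else cv2.resize(a,None,fx=4,fy=4,interpolation=cv2.INTER_CUBIC)
b=cv2.resize(b,None,fx=3,fy=3,interpolation=cv2.INTER_CUBIC)
o=np.zeros((500,790,3),np.uint8);o[:500,:440]=a;o[:300,442:442+345]=b
cv2.imwrite("pics/crop0.png",o)
E
```

```text
(no output)
```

View pics/crop0.png

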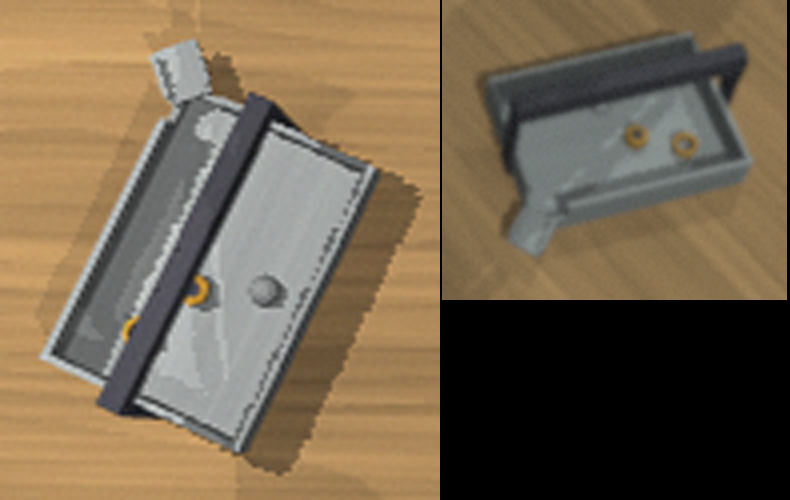

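The crop shows the bar's top-face ends at crop pixels (260,100) and (111,408). The rim corners are at (375,170), (240,452) and (42,355), and the spout tip is at (173,48). In the scene part, the rim corners are at (690,37), (488,80) and (748,160). I'll fit the pose to these.

```bash
cat > h.py <<'E'
import numpy as np
from workcell import env, camrig
from scipy.optimize import least_squares
from scipy.spatial.transform import Rotation as Ro
C={n:camrig.get_calibration(n) for n in("top","scene")}
def proj(n,X):
    c=C[n];p=np.atleast_2d(X)@c["R"].T+c["t"]
    return p[:,:2]/p[:,2:]*[c["fx"],c["fy"]]+[c["cx"],c["cy"]]
def back(n,uv,z):
    c=C[n];d=c["R"].T@[(uv[0]-c["cx"])/c["fx"],(uv[1]-c["cy"])/c["fy"],1];o=-c["R"].T@c["t"]
    return o+d*(z-o[2])/d[2]
E
python3 - <<'E'
from h import *
import cv2
top=np.array([[260,100],[111,408],[375,170],[240,452],[42,355],[173,48]])/4+[180-.4,210-.4]
M=np.array([[89,0,102],[-89,0,102],[85,-60,35],[-85,-60,35],[-85,60,35],[100.5,75.5,19]])
sc=np.array([[690-442,37],[488-442,80],[749-442,160]])/3+[350-.3,245-.3]
S=np.array([[-85,-60,35],[85,-60,35],[-85,60,35]])
def T(p,X):return X@Ro.from_euler('z',p[2]).as_matrix().T+[p[0],p[1],0]
for w in (0,1):
    f=lambda p:np.r_[(proj("top",T(p,M))-top).ravel(),w*(proj("scene",T(p,S))-sc).ravel()]
    r=least_squares(f,[*back("top",(232,278),35)[:2],1.0]);print(r.x,r.fun.round(1))
for n,(a,b,c,d) in {"top":(245,310,375,440),"scene":(170,215,280,335)}.items():
    im=cv2.imread(f"pics/{n}0.png")[a:b,c:d];h=cv2.cvtColor(im,cv2.COLOR_BGR2HSV)
    m=((h[...,1]<60)&(h[...,2]>110)).astype(np.uint8)
    k=max(cv2.findContours(m,0,1)[0],key=cv2.contourArea);e=cv2.fitEllipse(cv2.convexHull(k))
    u=np.array(e[0])+[c,a];print(n,e,u,back(n,u,22),back(n,u,17))
for u,z in (((324,280),8),((488,160),40),((153,153),30)):print(back("top",u,z))
E
```

```text
[ 4.41701772e+02  1.92204689e+02 -4.12504013e-01] [ 0.7 -1.  -0.7  0.7  0.3 -0.6 -0.2  0.3 -0.4  0.9  0.2 -0.4 -0.  -0.
 -0.  -0.   0.   0. ]
[ 4.41959635e+02  1.92564272e+02 -4.14388716e-01] [ 0.6 -1.1 -0.9  0.5  0.2 -0.6 -0.4  0.2 -0.6  0.7  0.1 -0.6 -0.2 -1.9
 -0.7 -0.5  0.8  0.7]
top ((29.830751419067383, 31.735239028930664), (44.3577880859375, 45.70042419433594), 130.625244140625) [404.83075142 276.73523903] [ 446.98641496 -185.41269757   22.        ] [ 447.41167309 -186.16523011   17.        ]
scene ((26.64155387878418, 21.89939308166504), (28.849668502807617, 37.32285690307617), 86.16757202148438) [306.64155388 191.89939308] [ 448.03084072 -183.61368867   22.        ] [ 445.5767341  -187.13291648   17.        ]
[437.37675504  -8.16935778   8.        ]
[ 710.32939133 -369.786398     40.        ]
[716.76262238 386.43403968  30.        ]
```

```bash
cat >> h.py <<'E'
P0=np.array([441.9,192.4,0]);YAW=-.413;DISH=np.array([447,-186,0]);SP=np.array([100.5,75.5,19])
def tool(pos,R,s):
    """TCP pose holding a tray at pos, rotation R (grip at bar centre)"""
    G=np.array([[-s,0,0],[0,s,0],[0,0,-1]],float).T
    return pos+R@[0,0,71],Ro.from_matrix(R@G).as_quat()
def over(yaw,tilt,z):
    R=(Ro.from_euler('z',yaw)*Ro.from_rotvec(np.array([-1,1,0])/2**.5*tilt)).as_matrix()
    return DISH+[0,0,z]-R@SP,R
E
python3 - <<'E'
from h import *
for s in(1,-1):
    print(s,"grasp",env.solve_ik(*tool(P0,Ro.from_euler('z',YAW).as_matrix(),s)))
    for y in np.arange(-2.6,2,.3):
        a=[env.solve_ik(*tool(*over(y,t,z),s)) for t,z in((0,110),(.3,95),(.6,80))]
        if all(q is not None for q in a):print(round(y,2),*[np.round(q,2) for q in a])
E
```

```text
1 grasp [ 0.24135706  0.27895773 -0.42336196  0.86847664  0.          0.65435706]
-2.6 [-0.3   0.24 -0.21  1.12  0.    2.3 ] [-0.53  0.26 -0.17  1.23  0.29  2.06] [-0.73  0.37 -0.1   1.41  0.52  1.78]
-2.3 [-0.31  0.18 -0.29  1.1   0.    1.99] [-0.52  0.27 -0.16  1.31  0.25  1.76] [-0.69  0.44 -0.    1.57  0.43  1.51]
-2.0 [-0.34  0.11 -0.37  1.08  0.    1.66] [-0.52  0.27 -0.16  1.37  0.19  1.46] [-0.65  0.49  0.07  1.67  0.31  1.27]
-1.7 [-0.4   0.06 -0.43  1.08  0.    1.3 ] [-0.52  0.27 -0.16  1.41  0.11  1.17] [-0.59  0.52  0.12  1.74  0.18  1.05]
-1.4 [-0.5   0.02 -0.48  1.07  0.    0.9 ] [-0.52  0.27 -0.17  1.43  0.03  0.87] [-0.54  0.54  0.14  1.77  0.04  0.85]
-1.1 [-0.6   0.   -0.5   1.07  0.    0.5 ] [-0.53  0.26 -0.19  1.42 -0.06  0.58] [-0.49  0.53  0.13  1.76 -0.1   0.64]
-0.8 [-0.7   0.01 -0.49  1.07  0.    0.1 ] [-0.54  0.24 -0.2   1.39 -0.15  0.28] [-0.44  0.51  0.09  1.71 -0.24  0.43]
-0.5 [-0.78  0.04 -0.45  1.08  0.   -0.28] [-0.56  0.22 -0.22  1.33 -0.22 -0.03] [-0.4   0.46  0.03  1.62 -0.37  0.19]
-0.2 [-0.82  0.09 -0.4   1.08  0.   -0.62] [-0.57  0.2  -0.25  1.2
[... 2158 characters left out ...]
.82  0.21 -0.25  1.11  0.    1.92] [-0.6   0.17 -0.29  1.05 -0.29  2.14] [-0.35  0.22 -0.3   1.07 -0.6   2.4 ]
0.7 [-0.79  0.27 -0.16  1.14  0.    1.65] [-0.6   0.16 -0.31  0.95 -0.26  1.82] [-0.37  0.12 -0.43  0.82 -0.57  2.01]
1.0 [-0.75  0.33 -0.08  1.16  0.    1.4 ] [-0.61  0.15 -0.32  0.88 -0.2   1.51] [-0.42  0.04 -0.55  0.6  -0.47  1.63]
1.3 [-0.69  0.37 -0.01  1.19  0.    1.15] [-0.61  0.15 -0.32  0.82 -0.13  1.22] [-0.48 -0.02 -0.64  0.43 -0.31  1.28]
1.6 [-0.63  0.4   0.04  1.21  0.    0.91] [-0.6   0.16 -0.32  0.8  -0.04  0.93] [-0.56 -0.05 -0.68  0.35 -0.11  0.95]
1.9 [-0.57  0.42  0.07  1.22  0.    0.67] [-0.6   0.17 -0.31  0.8   0.04  0.65] [-0.64 -0.06 -0.69  0.35  0.1   0.63]
```

```bash
python3 - <<'E'
from h import *
import cv2
R=Ro.from_euler('z',YAW).as_matrix();p,q=tool(P0,R,1)
env.movep(p+[0,0,110],q)
env.move_l(p,speed=100)
env.command_gripper(0,100);env.sleep(.2)
print(env.read_grip_width(),env.read_grip_force(),env.read_tcp_pos(),p)
env.move_l(p+[0,0,15],speed=40)
env.move_l(p+[0,0,90],speed=80);env.sleep(.3)
print(env.read_grip_width(),env.read_grip_force(),env.read_contact_force(),env.read_wrist_torque(),env.read_time())
cv2.imwrite("pics/lift.png",cv2.resize(camrig.grab_frame("scene")[180:380,280:520,::-1],None,fx=3,fy=3,interpolation=cv2.INTER_CUBIC))
E
```

```text
10.398915958966018 98.23955297470093 [442.03071933 192.41670045  71.38608095] [441.9 192.4  71. ]
10.267441788459081 97.98339486122131 [ 0.26898367 -1.01155328 -3.76852069] [-0.03672937  0.04428316  0.02680356] 6.825
```

View pics/lift.png

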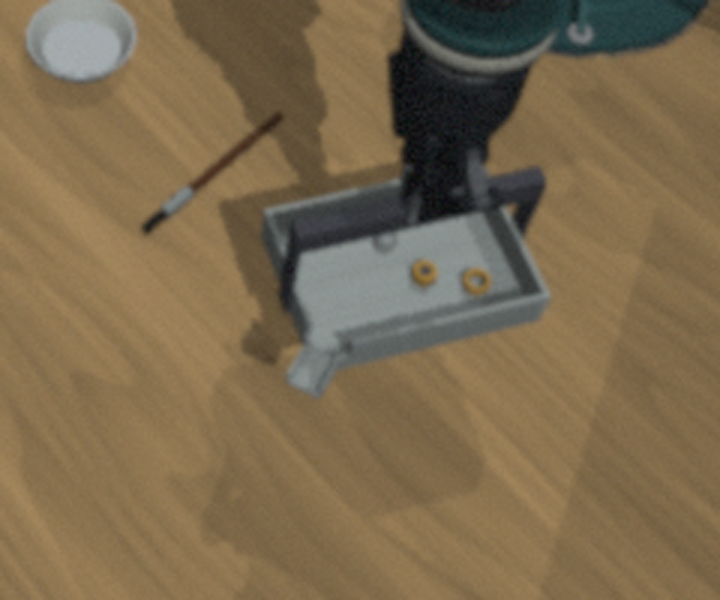

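The scene view shows the tray lifted level, with the nut at (425,272), the band at (477,280) and the finial at (385,240), all still inside. Next I carry it to the dish and tilt.

```bash
python3 - <<'E'
from h import *
import cv2
Y=-.9
p,q=tool(*over(Y,0,115),1)
env.move_l(p,speed=90,orientation=q);env.sleep(.2)
print(env.read_time(),env.read_tcp_pos()-p)
for k in range(1,9):
    t=np.radians(4*k);p,q=tool(*over(Y,t,115-4*k),1)
    env.move_l(p,speed=14,orientation=q)
env.sleep(.5)
print(env.read_time(),env.read_tcp_pos()-p,env.read_grip_width(),env.read_grip_force())
f=camrig.grab_frame("scene")[...,::-1];cv2.imwrite("pics/tilt_full.png",f)
c=proj("scene",over(Y,t,83)[0])[0];s=proj("scene",DISH+[0,0,83])[0];print(c,s)
u,v=(np.clip(c,[80,75],[560,405])).astype(int)
cv2.imwrite("pics/tilt.png",cv2.resize(f[v-75:v+75,u-80:u+80],None,fx=4.5,fy=4,interpolation=cv2.INTER_CUBIC) if 0 else cv2.resize(f[v-75:v+75,u-80:u+80],None,fx=4,fy=4,interpolation=cv2.INTER_CUBIC));print(u-80,v-75)
E
```

```text
11.2917 [ 0.01553844  0.04013762 -0.00166471]
16.8833 [-0.02154122  0.01397139  0.03554915] 10.653484755501932 98.09746026992798
[347.35977285 148.74956259] [305.56532566 175.74151278]
267 73
```

View pics/tilt.png

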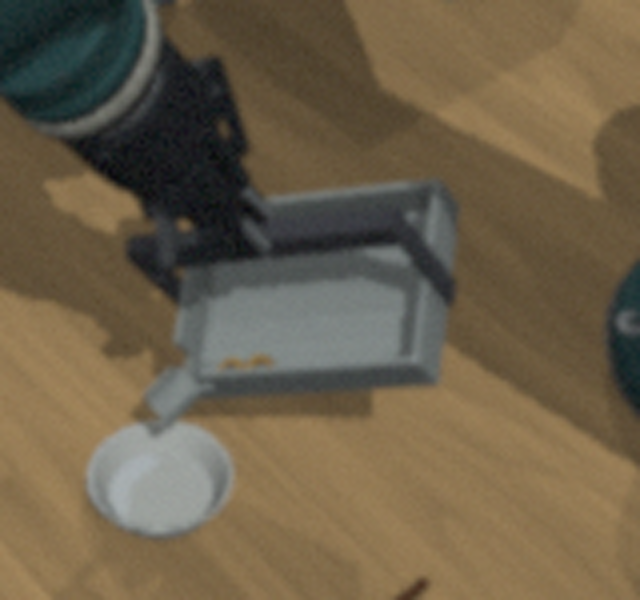

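The scene crop shows the spout tip at (155,425) above the dish rim. The nut and band lie by the long wall at (232,363) and (261,360), and the finial can't be seen, hidden behind the wall. I'll compute where they are in the tray frame and check the top view.

```bash
python3 - <<'E'
from h import *
import cv2
o,R=over(-.9,np.radians(32),83)
for n,X in dict(spout=SP,corner=[81,56,4],rim_mxpy=[-85,60,35],rim_mxmy=[-85,-60,35],pxmy=[85,-60,35]).items():
    print(n,((proj("scene",o+R@X)[0]-[267,73])*4).round(),proj("top",o+R@X)[0].round())
# fittings: intersect pixel ray with plane tray z=10 
c=C["scene"];oc=-c["R"].T@c["t"]
for u,v in((232,360),(261,357)):
    u,v=u/4+267,v/4+73
    d=c["R"].T@[(u-c["cx"])/c["fx"],(v-c["cy"])/c["fy"],1]
    a=R.T@(oc-o);b=R.T@d;x=a+b*(12-a[2])/b[2];print(x)
f=camrig.grab_frame("top")[...,::-1];u,v=proj("top",o+R@[40,30,4])[0].astype(int)
cv2.imwrite("pics/tilttop.png",cv2.resize(f[v-60:v+60,u-80:u+80],None,fx=5,fy=5,interpolation=cv2.INTER_CUBIC));print(u-80,v-60)
E
```

```text
spout [154. 411.] [410. 274.]
corner [196. 390.] [408. 289.]
rim_mxpy [415. 361.] [347. 321.]
rim_mxmy [437. 176.] [390. 368.]
pxmy [192. 205.] [455. 319.]
[52.38177355 40.47058549 12.        ]
[31.59186846 39.83888478 12.        ]
322 247
```

View pics/tilttop.png

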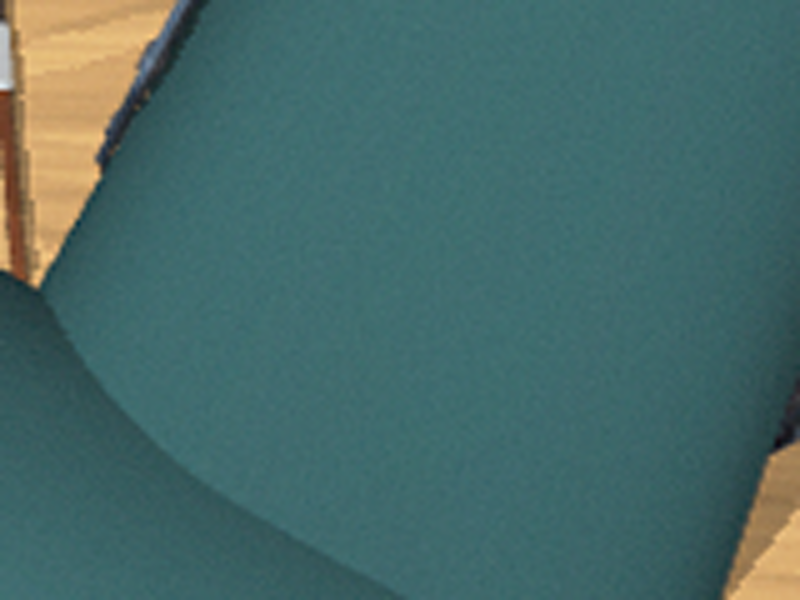

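The arm covers the tray in the top view, so that picture shows nothing useful. I'll enlarge the scene view around the spout corner with the contrast raised to look for the finial.

```bash
python3 - <<'E'
from h import *
import cv2
f=np.mean([camrig.grab_frame("scene")[140:185,295:385,::-1] for _ in range(10)],0)
g=np.clip((f-50)*1.7,0,255).astype(np.uint8)
cv2.imwrite("pics/tilt2.png",cv2.resize(g,None,fx=8,fy=8,interpolation=cv2.INTER_CUBIC));print(env.read_time())
E
```

```text
17.4833
```

View pics/tilt2.png

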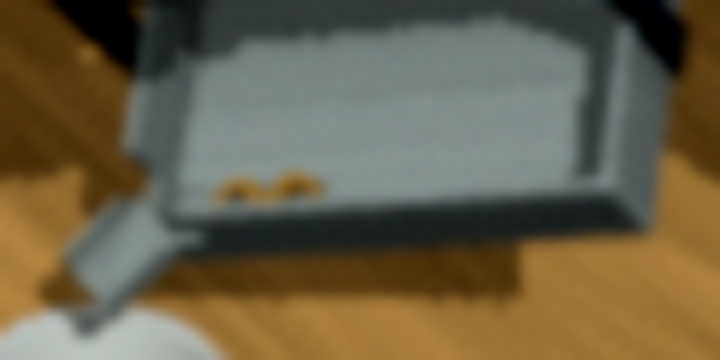

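```bash
python3 - <<'E'
from h import *
import cv2
o,R=over(-.9,np.radians(32),83)
f=np.mean([camrig.grab_frame("scene")[130:185,295:385,::-1] for _ in range(10)],0)
g=cv2.resize(np.clip((f-70)*2.2,0,255).astype(np.uint8),None,fx=8,fy=8,interpolation=cv2.INTER_CUBIC)
P=lambda X:((proj("scene",np.array(X)@R.T+o)+.5-[295,130])*8).astype(np.int32)
a=np.linspace(0,2*np.pi,24)
circ=lambda x,y,z,r:[[x+r*np.cos(t),y+r*np.sin(t),z] for t in a]
for X,c in (([[-81,-56,4],[81,-56,4],[81,56,4],[-81,56,4]],(0,0,255)),([[-85,60,35],[61,60,35],[61,60,16],[85,60,16],[85,36,16],[85,36,35],[85,-60,35],[-85,-60,35]],(255,0,255)),
 (circ(72,47,8,8),(255,255,0)),(circ(53,46.5,13,9),(0,255,0)),(circ(34,46,12,10),(0,255,0)),([[-89,0,78],[89,0,78]],(255,0,0))):
    cv2.polylines(g,[P(X)],True,c,1)
cv2.imwrite("pics/over.png",g)
E
```

```text
(no output)
```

View pics/over.png

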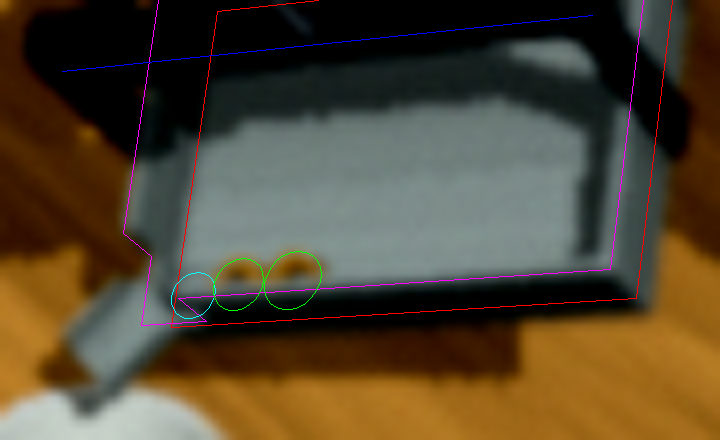

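The overlaid model matches the tray. The nut and band sit exactly where a row with the finial in the corner would put them, at x≈53 and x≈34. I'll tilt slowly to 37° for margin: if they stay put in the tray, the hidden finial must be in the corner.

```bash
python3 - <<'E'
from h import *
import cv2
for d in (34.5,37):
    o,R=over(-.9,np.radians(d),83);p,q=tool(o,R,1);env.move_l(p,speed=8,orientation=q)
env.sleep(1)
f=np.mean([camrig.grab_frame("scene")[130:185,295:385,::-1] for _ in range(10)],0)
print(env.read_time(),env.read_grip_force(),env.read_contact_force())
g=cv2.resize(np.clip((f-60)*2,0,255).astype(np.uint8),None,fx=8,fy=8,interpolation=cv2.INTER_CUBIC)
P=lambda X:((proj("scene",np.array(X)@R.T+o)+.5-[295,130])*8).astype(np.int32)
a=np.linspace(0,2*np.pi,24)
for x,y,z,r in ((53,46.5,13,9),(34,46,12,10)):
    cv2.polylines(g,[P([[x+r*np.cos(t),y+r*np.sin(t),z] for t in a])],True,(0,255,0),1)
cv2.polylines(g,[P([[-85,60,35],[61,60,35],[61,60,16],[85,60,16],[85,36,16]])],False,(255,0,255),1)
cv2.imwrite("pics/fin.png",g)
E
```

```text
21.25 98.12347646529815 [ 0.10926249 -0.35323926 -4.58594307]
```

View pics/fin.png

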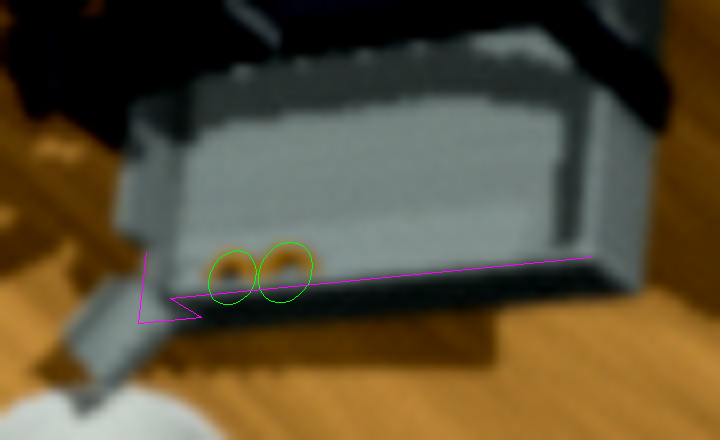

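At 37° the nut at (232,272) and the band at (286,270) haven't moved in the tray frame, so the hidden finial in the corner is holding them. The spout is over the dish and the grip is firm, so I'm handing in.

```bash
python3 -c "
from workcell import env, camrig
print(env.sign_off())"
```

```text
the job is handed in; nothing more can be done
None
```

I handed the job in at about 21 s with the tray held still at 37°, its spout about 60 mm above the dish; the nut and band are seen gathered at the spout corner, while the finial is hidden there and inferred from how they rest; no verdict was returned.

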